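# Gauge a turned rung in the ring rack

## Task

Take the turned rung from its cradle and slide it, tenon first, through the row of ring gauges from the largest to the smallest, until its shoulder comes up against the smallest ring, which stops it. Lean on it there lightly for about a second, without forcing it in any ring and without shifting the smallest ring on its rail, then let go and leave the rung lying in the rings with its shoulder still against the smallest one. Leave everything else on the bench as it is.

Things in the scene. Friction and masses are not known exactly. Their poses are not given: they have to be found in the camera images.
- rung: Loose turned wooden rung, about 110 g: bar 28 mm thick, 200 mm long, then a square shoulder and an 18 mm thick, 40 mm long tenon, chamfered at its end. Origin on its axis at mid-length; x axis along it to the tenon. Plain end at x = -120 mm, shoulder +80, tenon end +120. Starts level in the cradle, axis 52 mm above the bench; the plain end (x = -120 to -60) overhangs freely.
- shoulder (a point): The point on the rung's axis in the plane of its shoulder (80 mm ahead of the rung's middle).
- tip (a point): The point on the rung's axis at the tenon's end (120 mm ahead of the rung's middle).
- cradle: Fixed plywood stand with two V-blocks holding the rung at the start. Origin on the bench under about the rung's middle (within 6 mm along it); x axis along the rung to the tenon. V-blocks at x = -35 and +70 mm, about 50 mm wide, tops about 60 mm above the bench; plywood foot x = -55 to +95 mm.
- rack: Fixed wooden base (70 mm wide, 18 high, x = -40 to +210 mm) with three upright steel rings, 10 mm thick, on one level axis 75 mm above the bench. Origin on the bench under the entry face of the largest ring; x axis along the row to the smallest, the way the rung travels. Largest: bore 36, outside 56 mm, x = 0 to 10. Middle: bore 32, outside 52, x = 45 to 55. Both fixed; the 28 mm bar passes.
- stop_ring (a joint): Smallest ring: bore 22, outside 44, 10 mm thick, axis in line with the others; passes the tenon, stops the shoulder. Its clamped shoe is set so that its entry face lies anywhere 90 to 135 mm past the largest ring's entry face: where is not told, see or feel it. The value (m) is how far the ring has been shoved along on the shoe, 0 at the start. A push over about 10 N shoves it for good.
- chisel: Bystander: a turning chisel lying flat, wooden handle and steel blade, 310 mm; origin at the handle's butt.
- caliper: Bystander: a steel caliper lying flat, 170 mm; origin at its middle.
- blank: Bystander: a square wooden blank, 160 x 45 x 45 mm; origin under its middle.
- tape: Bystander: a roll of paper tape lying flat, 90 mm across, 24 mm high; origin under its middle.
- finish: Bystander: a can of finish, 72 mm across, 100 mm high; origin under its middle.
- chuck_key: Bystander: a T-shaped steel chuck key lying flat, 110 mm; origin at its middle.
- mallet: Bystander: a wooden mallet lying down, head 76 mm across; origin at the head's inner end.

How it is judged:
By the outcome, as a careful person would: the job done as asked, in the order asked, and still so for the second after the job is handed in, with the robot touching nothing.
It also fails if it takes over 64 s, if anything falls off the work surface, if the arm or the gripper's body presses on something with over 40 N, if the wrist force passes 120 N, or if a joint passes its speed limit or range.

## Robot

A 6-joint arm with a two-finger parallel gripper is mounted at the origin on the work surface. World frame = base frame: x ahead of the robot, y to its left, z up, the work surface at z = 0. Lengths are in mm, angles in degrees, forces in N, time in s.
With the tool pointing down it reaches from about 350 to 850 mm from the base axis. Payload 8.1 kg.
Tool frame: the origin (TCP) lies between the finger pads; the fingertips stand 22 mm ahead of it and the grasp point (between the pads) lies 3 mm ahead of it; z points along the fingers, y is the direction in which the jaws open and shut (so a half turn about z gives the same grasp; the last joint's range is limited). The gripper opens to 85 mm and grips with 20 to 120 N. Pads are 22 mm wide; open, the fingers measure 114 mm over their backs; the gripper's body (76 mm by 85 mm) begins 54 mm behind the grasp point. The pads swing forward as they close: fully open they stand 13 mm farther back than shut.
Start: joints at [-76.742, 7.471, 85.268, -0, 87.261, -4.893], TCP at [186.937, -570.14, 253.292] pointing down, gripper open.
Joint ranges: [-169.43, 169.43], [-51.17, 129.36], [1.28, 143.12], [-76.62, 256.62], [0, 156.53], [-152.29, 152.29]. Speed limits (degrees/s): [136.94, 136.94, 159.86, 180, 180, 180].

## Interface

Orientations are given as [roll, pitch, yaw] about the fixed x, y, z axes, in that order (R = Rz(yaw) Ry(pitch) Rx(roll)).
In Python, from bench import r gives the robot as it stands.
- The arm moves only by the tool drive_tool, never from a script. Its argument "moves" is a list of rows, each a list of 2 entries, a list of its own where there are three numbers: the shift along the world's x, y, z in mm, then the turn about the world's z in degrees. A call has exactly 8 rows; each row is the pose to reach, as a shift and turn from the pose commanded when the call began; what a row does not reach only later rows make up. A row lasts 1/12 s, in which the tool goes at most 41.7 mm and 7.16 degrees, less where a joint would pass 70% of its speed; a pose out of reach is approached as far as the arm can. A call with a gripper value outside its range is refused whole. "fingers" is the finger opening in mm, from 0 to 85.4, set as the call begins (left out, the last holds). The fingers move at their own pace and stop on an object; "squeeze" is the grip in N (left out, the last holds). Time passes only in rows, so rows that repeat a pose let the fingers close, or fill a call up. It gives the time, the measured TCP pose, the force and the opening at its end, in the units of the state.
- r.sense(): the state, without advancing time (a new reading comes with each control period).
- r.snapshot(name): name is "scene" or "top" or "wrist"; returns a dict with "pixels" (420x560x3 uint8, red, green, blue), "camera_matrix" (3x3 intrinsics, pixels), "xyz" and "orientation" of the camera in the world. Camera axes: x right, y down, z forward; pixel columns grow to the right and rows downward; lengths in mm; the calibration is good to about 2 mm. A picture is of the moment at which its call begins. There is no depth.
- r.hand_in(): hands the job in, once; it reports no verdict.
The state is a dict: "time": time; "joint_pos": joint angles; "qd": joint speeds; "joint_efforts": joint torques, N m; "tool_pos": TCP position; "tcp_rot": TCP orientation; "ft_force": force on the tool from outside, world axes, zero at the start; "wrist_torque": the same for the moment, N m; "finger_gap": finger opening in mm.
Only numpy, scipy, OpenCV 4.12 (cv2) and the standard library are available. Lean on these libraries where they do the work, as an engineer would, in place of code of your own. Each camera call takes 0.05 s, during which the arm holds its last target.

## Working session

There is one attempt and no reset: what is moved stays moved. The work goes in short steps, Python scripts to look and compute and a tool call to move; the robot and the scene stay as the last step left them, time stands still between calls to the robot, and variables do not carry over. Pictures are saved under pics/ and viewed, and the job is handed in when it is done.

Besides the shell and the picture viewer there is one more tool, called after "Emit:" as name(argument=value, ...) on one line, values as JSON. drive_tool: Moves the arm, as the interface text tells. Its arguments: {"type":"object","properties":{"moves":{"type":"array","items":{"type":"array"}},"fingers":{"type":"number"},"squeeze":{"type":"number"}},"required":["moves"]}

```bash
mkdir -p pics; ls; python3 - <<'E'
from bench import r
import cv2
s=r.sense();print(s)
for n in ["scene","top","wrist"]:
    d=r.snapshot(n);cv2.imwrite(f"pics/{n}0.png",d["pixels"][:,:,::-1]);print(n,d["camera_matrix"],d["xyz"],d["orientation"])
E
```

```text
pics
{'time': 0.0, 'joint_pos': array([-7.67416829e+01,  7.51421967e+00,  8.53303402e+01, -2.01301812e-03,
        8.72609458e+01, -4.89138768e+00]), 'qd': array([ 0.0508033 , -0.02791805,  0.00824134, -0.06871088,  0.01317365,
        0.08556032]), 'joint_efforts': array([-6.92348804e-04, -5.69408548e+01, -5.00545406e+01, -1.89120633e-04,
        1.47605682e-02, -8.34585563e-06]), 'tool_pos': array([ 186.80891716, -569.63799915,  252.24348393]), 'tcp_rot': array([-1.79894707e+02, -6.99294557e-03,  1.81497964e+01]), 'ft_force': array([ 0.14687514,  0.60355998, -0.22805769]), 'wrist_torque': array([-0.05595324, -0.01119018, -0.0147905 ]), 'finger_gap': 84.98531733162443}
scene [[405.6360391    0.         280.50985495]
 [  0.         405.6360391  204.40264096]
 [  0.           0.           1.        ]] [1073.75163312  -90.00020348  946.31261739] [-147.94353905    0.23008171   76.96447541]
top [[385.97896668   0.         280.30204072]
 [  0.         385.97896668 209.54422446]
 [  0.           0.           1.        ]] [ 367.19352462   50.95479437 1120.93176372] [-170.01300072   -1.59471443  -88.9759083 ]
wrist [[316.12321709   0.         274.90944135]
 [  0.         316.12321709 205.62886162]
 [  0.           0.           1.        ]] [ 257.92941811 -545.68953424  373.42711946] [ 1.62938760e+02  7.67179048e-02 -7.17958876e+01]
```

View pics/scene0.png

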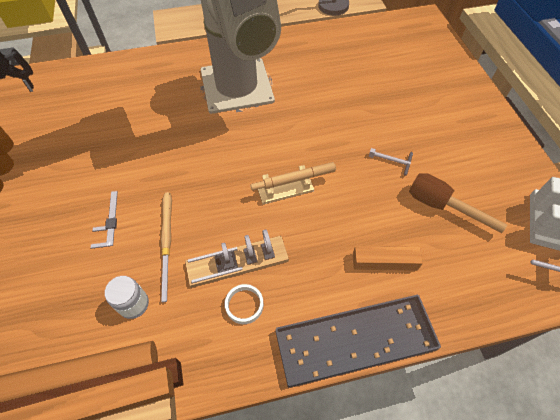

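View pics/top0.png

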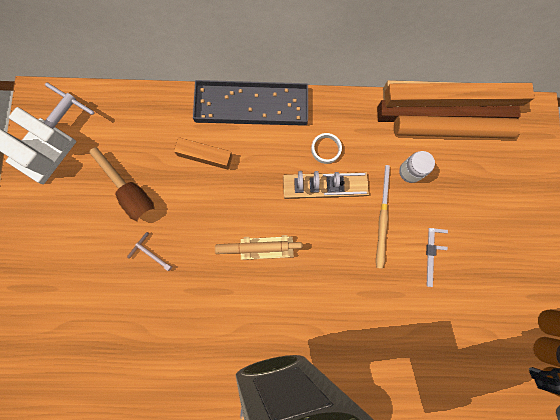

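View pics/wrist0.png

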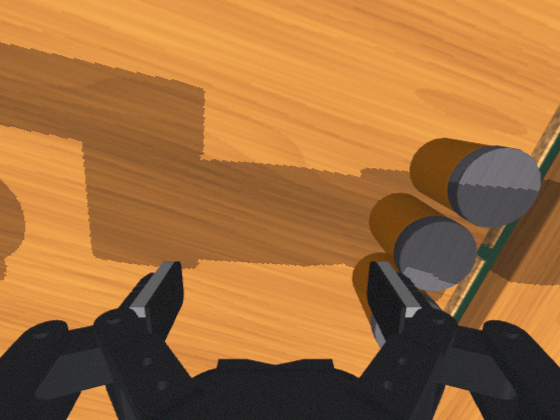

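```bash
python3 - <<'E'
import cv2
a=cv2.imread("pics/top0.png");b=cv2.imread("pics/scene0.png")
cv2.imwrite("pics/top0z.png",cv2.resize(a[165:270,200:380],None,fx=4.4,fy=4.4,interpolation=cv2.INTER_CUBIC))
cv2.imwrite("pics/scene0z.png",cv2.resize(b[155:290,175:345],None,fx=4.4,fy=4.4,interpolation=cv2.INTER_CUBIC))
E
```

```text
(no output)
```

View pics/top0z.png

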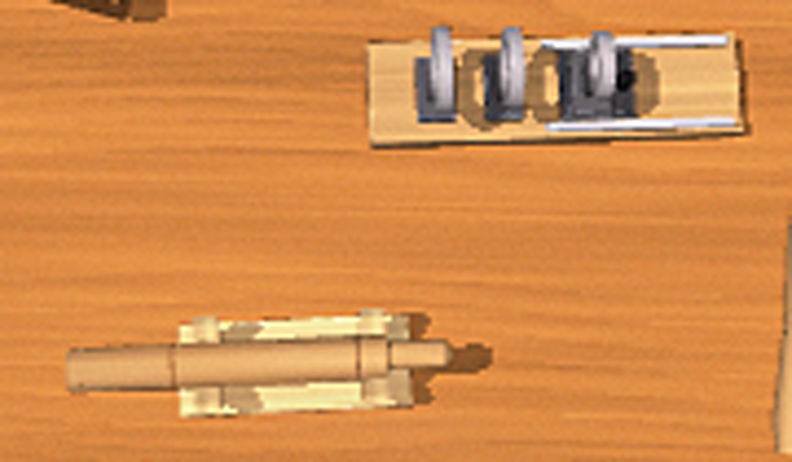

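View pics/scene0z.png

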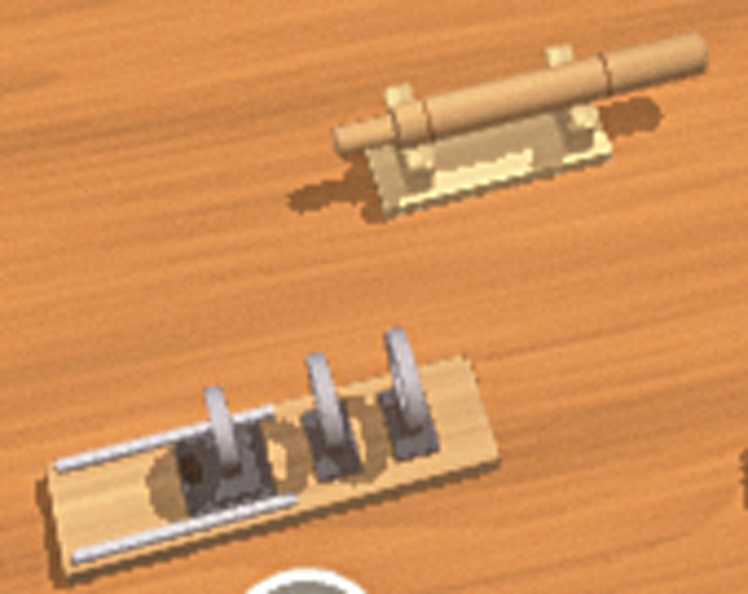

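```bash
cat > h.py <<'E'
import numpy as np,cv2
from scipy.spatial.transform import Rotation as R
C={"top":([[385.97896668,0,280.30204072],[0,385.97896668,209.54422446],[0,0,1]],[367.19352462,50.95479437,1120.93176372],[-170.01300072,-1.59471443,-88.9759083]),
"scene":([[405.6360391,0,280.50985495],[0,405.6360391,204.40264096],[0,0,1]],[1073.75163312,-90.00020348,946.31261739],[-147.94353905,0.23008171,76.96447541])}
def plane(cam,uv,z):
    K,t,o=[np.array(a,float) for a in cam]
    uv=np.atleast_2d(uv).astype(float);d=np.c_[uv,np.ones(len(uv))]@np.linalg.inv(K).T@R.from_euler('xyz',o,degrees=True).as_matrix().T
    return t+d*((z-t[2])/d[:,2])[:,None]
def proj(cam,P):
    K,t,o=[np.array(a,float) for a in cam]
    p=(np.atleast_2d(P)-t)@R.from_euler('xyz',o,degrees=True).as_matrix();p=p@K.T
    return p[:,:2]/p[:,2:]
def uz(p,off,s=4.4): return (np.array(p)+.5)/s-.5+np.array(off)
E
python3 - <<'E'
from h import *
np.set_printoptions(precision=1,suppress=True)
t=lambda p,z:plane(C["top"],uz(p,(200,165)),z)
s=lambda p,z:plane(C["scene"],uz(p,(175,155)),z)
print(t([(369,44),(371,140),(734,35),(743,128)],18))
print(s([(497,458),(467,357),(66,570),(50,465)],18))
print("rung top",t([(67,370),(389,356),(449,353)],52))
print("rung scene",s([(703,55),(405,118),(340,140)],52))
print("ring tops", t([(441,30),(512,30),(602,33)],102), s([(397,330),(318,355),(213,390)],101))
E
```

```text
[[ 666.8   16.2   18. ]
 [ 601.1   13.8   18. ]
 [ 679.4 -230.2   18. ]
 [ 615.2 -235.    18. ]]
[[ 666.1   18.6   18. ]
 [ 599.5   16.6   18. ]
 [ 677.3 -226.6   18. ]
 [ 612.8 -228.6   18. ]]
rung top [[442.5 202.7  52. ]
 [455.3   1.4  52. ]
 [458.  -36.4  52. ]]
rung scene [[443.  204.9  52. ]
 [447.6  12.9  52. ]
 [454.6 -29.   52. ]]
ring tops [[ 654.1  -25.7  102. ]
 [ 655.3  -69.9  102. ]
 [ 654.8 -126.1  102. ]] [[ 617.4  -25.9  101. ]
 [ 622.6  -70.1  101. ]
 [ 630.5 -127.8  101. ]]
```

Emit:
drive_tool(moves=[[[10,20,15],4],[[35,45,30],11],[[60,80,45],18],[[85,115,50],25],[[110,150,50],32],[[135,185,50],39],[[160,220,50],46],[[185,255,50],53]])

```text
time: 0.82
tool_pos: [366.3, -322.1, 303.2]
tcp_rot: [180.0, 0.0, 71.5]
ft_force: [1.5, -0.1, -0.0]
finger_gap: 85.4
```

Emit:
drive_tool(moves=[[[30,35,0],7],[[60,70,0],14],[[90,105,0],19],[[120,140,-10],22],[[150,175,-20],22],[[180,200,-30],22],[[205,220,-40],22],[[215,225,-40],22]])

```text
time: 1.48
tool_pos: [581.8, -95.2, 261.0]
tcp_rot: [-179.9, -0.1, 93.3]
ft_force: [0.8, -1.4, -0.5]
finger_gap: 85.8
```

```bash
python3 - <<'E'
from bench import r
import cv2
s=r.sense();print(s["tool_pos"],s["tcp_rot"],s["time"])
d=r.snapshot("wrist");cv2.imwrite("pics/w1.png",d["pixels"][:,:,::-1]);print(d["xyz"],d["orientation"])
cv2.imwrite("pics/w1z.png",cv2.resize(d["pixels"][:,:,::-1],(800,600),interpolation=cv2.INTER_CUBIC))
E
```

```text
[581.82979424 -95.19327185 260.97129766] [-1.79892195e+02 -1.00787352e-01  9.32891270e+01] 1.4833
[577.53819858 -19.69616551 382.16629978] [1.62991460e+02 7.89311722e-02 3.33928010e+00]
```

View pics/w1z.png

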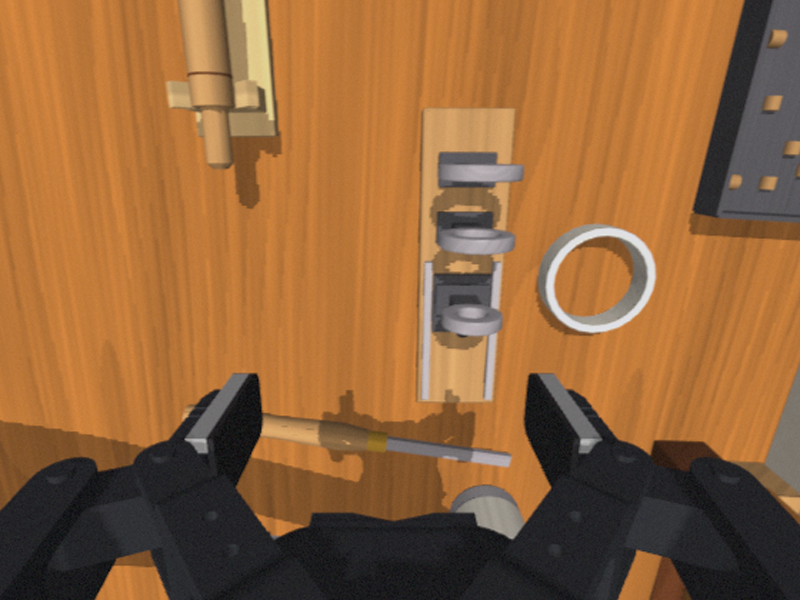

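```bash
python3 - <<'E'
import cv2
a=cv2.imread("pics/w1.png")
# rack region native: x 285-370, y 70-290
cv2.imwrite("pics/w1r.png",cv2.resize(a[70:180,285:385],None,fx=5.4,fy=5.4,interpolation=cv2.INTER_CUBIC))
cv2.imwrite("pics/w1q.png",cv2.resize(a[180:290,285:385],None,fx=5.4,fy=5.4,interpolation=cv2.INTER_CUBIC))
E
```

```text
(no output)
```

View pics/w1r.png

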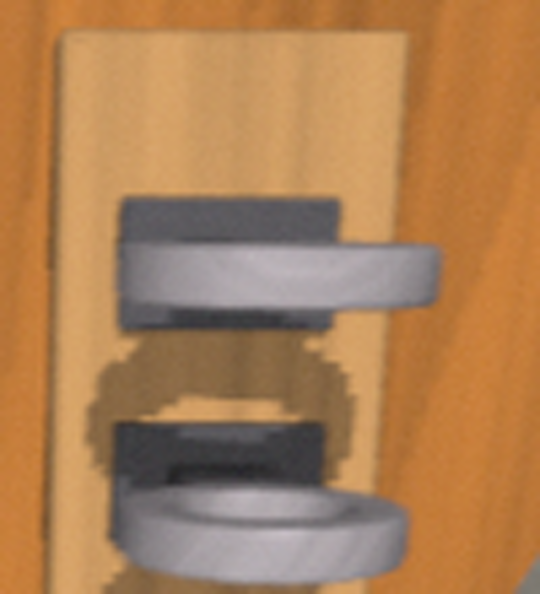

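View pics/w1q.png

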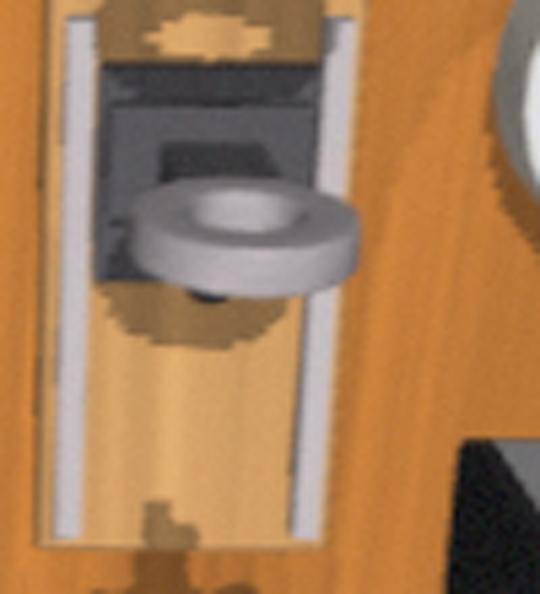

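```bash
cat >> h.py <<'E'
W1=([[316.12321709,0,274.90944135],[0,316.12321709,205.62886162],[0,0,1]],[577.53819858,-19.69616551,382.16629978],[162.991460,.0789311722,3.33928010])
def rk(p,P):
    c,s=np.cos(np.radians(p[2])),np.sin(np.radians(p[2]));P=np.atleast_2d(P).astype(float)
    return np.c_[p[0]+c*P[:,0]-s*P[:,1],p[1]+s*P[:,0]+c*P[:,1],P[:,2]]
def ring(p,x,rad,n=72):
    a=np.linspace(0,2*np.pi,n);return rk(p,np.c_[0*a+x,rad*np.cos(a),75+rad*np.sin(a)])
E
python3 - <<'E'
from h import *
from scipy.optimize import least_squares
np.set_printoptions(precision=2,suppress=True)
cor=[(-40,-35,18),(-40,35,18),(210,-35,18),(210,35,18)]  # y left of travel(-y) = +x world
a=lambda q:uz(q,(285,70),5.4); b=lambda q:uz(q,(285,180),5.4)
obs=np.vstack([a((62,32)),a((408,34)),b((38,545)),b((325,545))])
def res(p):
    e=(proj(W1,rk(p,cor))-obs).ravel()
    u=[]
    for x,R_,l,rr,f in [(0,28,118,441,a),(45,26,120,410,a)]:
        q=np.vstack([proj(W1,ring(p,x,R_)),proj(W1,ring(p,x+10,R_))])
        u+=[q[:,0].min()-f((l,0))[0],q[:,0].max()-f((rr,0))[0],]
        ends={0:(242,310),45:(485,584)}[x]
        u+=[q[:,1].min()-f((0,ends[0]))[1],q[:,1].max()-f((0,ends[1]))[1]]
    return np.r_[e,u]
o=least_squares(res,[635,-24,-87]);print(o.x,res(o.x))
p=o.x
def rs(v):
    q0=proj(W1,ring(p,v[0],22));q1=proj(W1,ring(p,v[0]+10,22));q=np.vstack([q0,q1])
    return [q[:,0].min()-b((130,0))[0],q[:,0].max()-b((361,0))[0],q[:,1].min()-b((0,177))[1],q[:,1].max()-b((0,298))[1]]
o2=least_squares(rs,[110]);print(o2.x,rs(o2.x))
im=cv2.imread("pics/w1.png");S=8;off=np.array((285,60))
z=cv2.resize(im[60:290,285:385],None,fx=S,fy=S,interpolation=cv2.INTER_CUBIC)
def dr(P,c):
    q=((proj(W1,P)-off+.5)*S-.5).round().astype(np.int32);cv2.polylines(z,[q],False,c,1)
dr(rk(p,[cor[i] for i in (0,1,3,2,0)]),(0,255,0))
for x,Ro,Ri in [(0,28,18),(45,26,16),(o2.x[0],22,11)]:
    for d in(0,10): dr(ring(p,x+d,Ro),(0,255,0) if d==0 else (255,0,0));dr(ring(p,x+d,Ri),(0,0,255))
cv2.imwrite("pics/ov1.png",z[:,:][520:1120]);cv2.imwrite("pics/ov0.png",z[80:680])
E
```

```text
[634.26 -21.5  -86.81] [-0.47 -0.81  0.94 -1.01 -0.2   1.31  0.49  1.47 -0.96  0.77 -0.24  0.34
 -0.71  0.2  -0.76  0.57]
[102.42] [np.float64(-0.44975553063022744), np.float64(0.5290163948379814), np.float64(-0.7482161814006076), np.float64(0.7048120365285797)]
```

View pics/ov1.png

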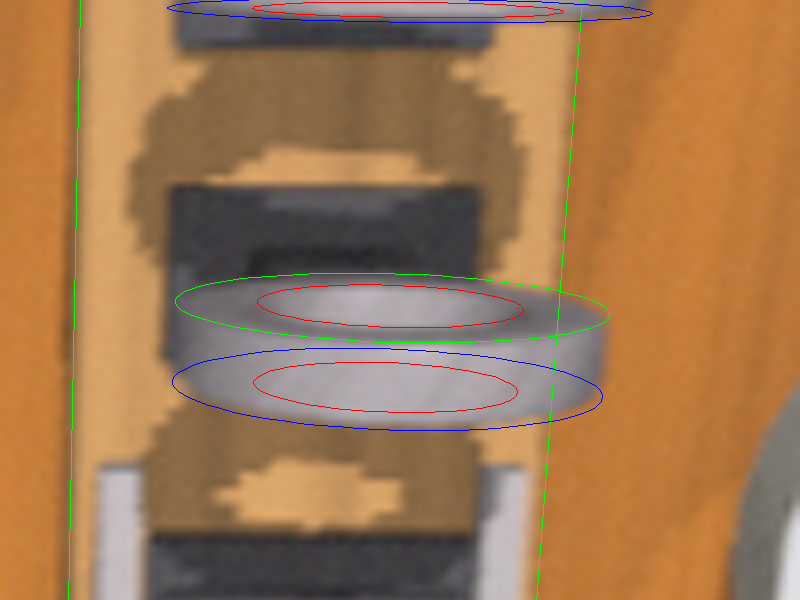

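View pics/ov0.png

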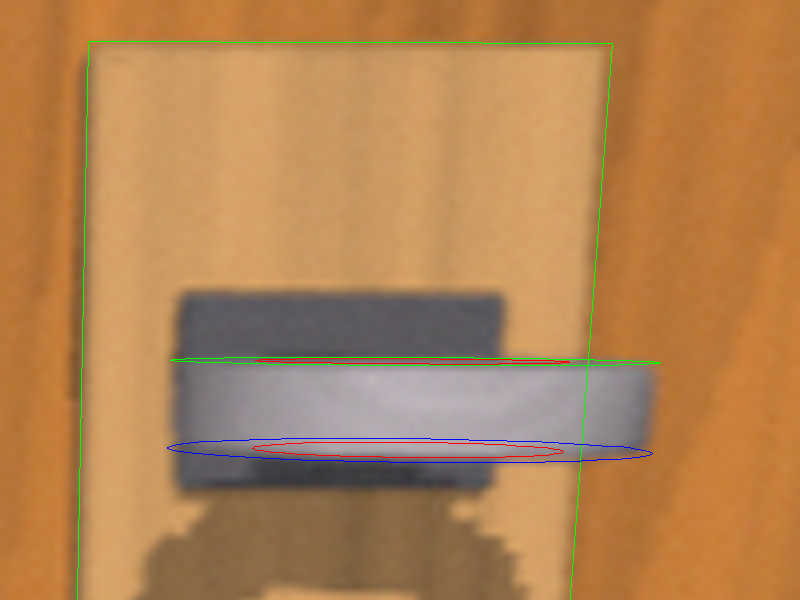

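Emit:
drive_tool(moves=[[[20,-10,-20],0],[[40,-20,-40],0],[[60,-25,-60],0],[[60,-25,-80],0],[[60,-25,-85],0],[[60,-25,-85],0],[[60,-25,-85],0],[[60,-25,-85],0]])

```text
time: 2.2
tool_pos: [641.2, -124.1, 180.4]
tcp_rot: [179.9, 0.0, 93.2]
ft_force: [-0.6, -0.0, 0.9]
finger_gap: 85.5
```

```bash
cat > snap.py <<'E'
from bench import r
import cv2,sys,pickle
n=sys.argv[1];k=sys.argv[2]
d=r.snapshot(n);d["s"]=r.sense();pickle.dump(d,open(f"pics/{k}.pkl","wb"))
print(d["s"]["tool_pos"],d["s"]["tcp_rot"],d["s"]["time"],d["xyz"],d["orientation"])
cv2.imwrite(f"pics/{k}.png",d["pixels"][:,:,::-1])
cv2.imwrite(f"pics/{k}z.png",cv2.resize(d["pixels"][:,:,::-1],(800,600),interpolation=cv2.INTER_CUBIC))
E
python3 snap.py wrist w2
```

```text
[ 641.36897154 -124.04703613  180.71198175] [1.79827261e+02 5.82136519e-02 9.31580967e+01] 2.25 [636.54384067 -48.24326476 301.44025732] [162.84525861  -0.17009556   3.20569342]
```

View pics/w2z.png

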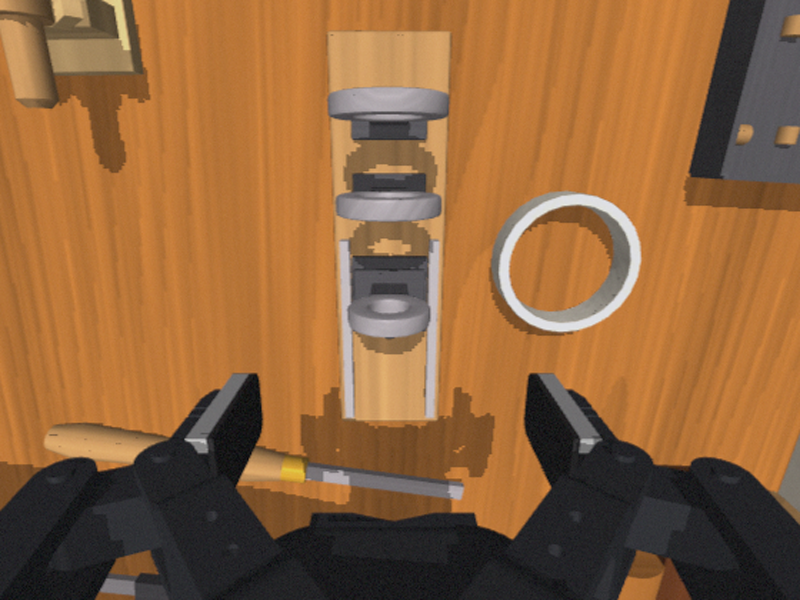

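```bash
python3 - <<'E'
import cv2
a=cv2.imread("pics/w2.png")
cv2.imwrite("pics/w2r.png",cv2.resize(a[15:145,220:325],None,fx=7,fy=4.6,interpolation=cv2.INTER_CUBIC))
cv2.imwrite("pics/w2q.png",cv2.resize(a[145:300,220:325],None,fx=7,fy=3.8,interpolation=cv2.INTER_CUBIC))
E
```

```text
(no output)
```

View pics/w2r.png

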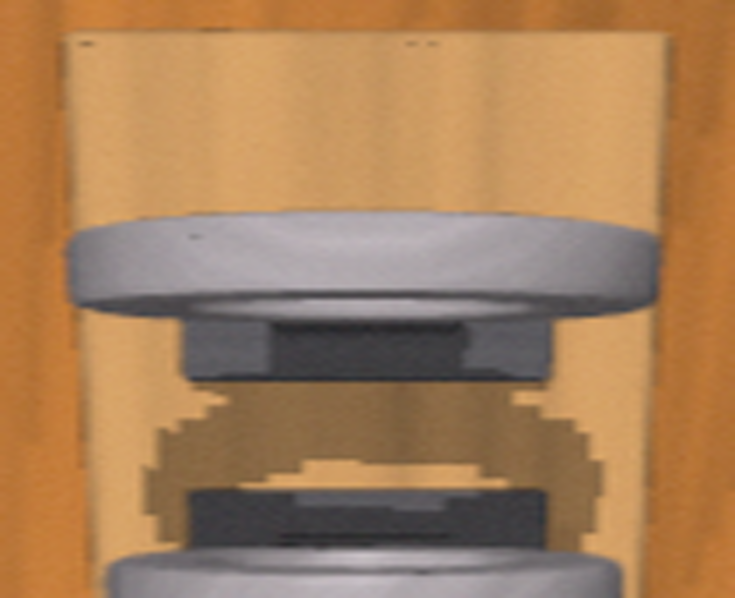

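View pics/w2q.png

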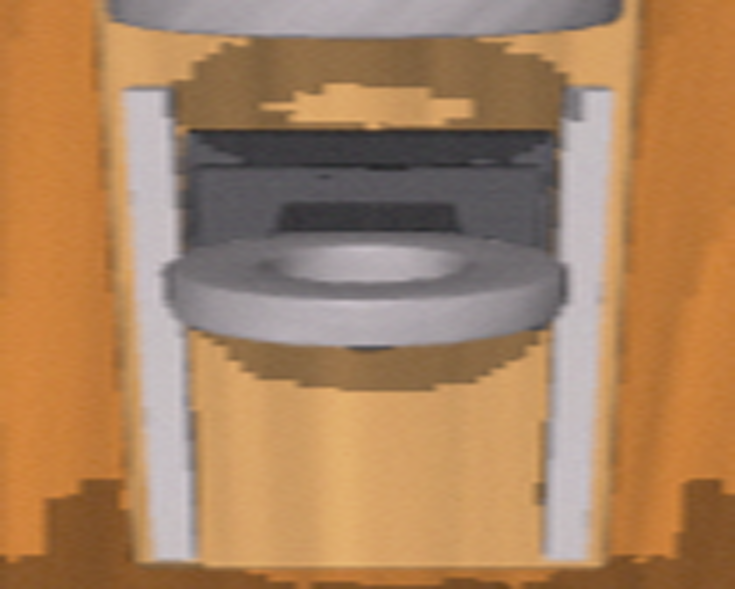

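Emit:
drive_tool(moves=[[[-25,30,20],0],[[-50,60,40],0.2],[[-75,95,40],0.4],[[-100,130,40],0.5],[[-125,165,40],0.5],[[-150,200,40],0.5],[[-175,215,40],0.5],[[-190,220,40],0.5]])

```text
time: 2.92
tool_pos: [448.4, 99.2, 219.9]
tcp_rot: [179.9, -0.1, 93.8]
ft_force: [-0.3, -0.7, -0.5]
finger_gap: 85.2
```

```bash
python3 snap.py wrist w3
```

```text
[447.39775876  98.85530043 219.83329635] [ 1.79920299e+02 -6.41813220e-02  9.38499228e+01] 2.9667 [442.94222004 174.68482351 341.07706076] [ 1.62978137e+02 -1.60273246e-01  3.87254867e+00]
```

View pics/w3z.png

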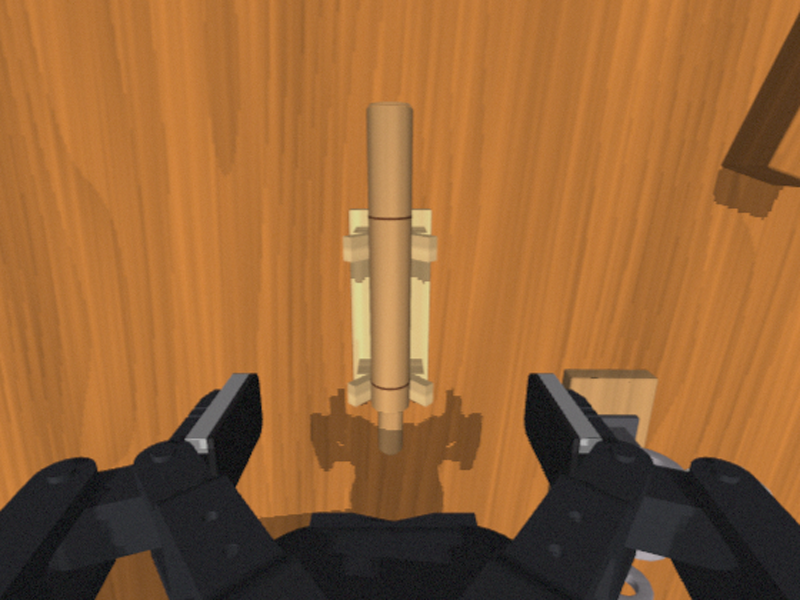

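```bash
python3 - <<'E'
from h import *
import pickle
from scipy.optimize import least_squares
np.set_printoptions(precision=2,suppress=True)
K=W1[0]
def cam(k):
    d=pickle.load(open(f"pics/{k}.pkl","rb"));return (d["camera_matrix"],d["xyz"],d["orientation"])
def pert(c,n): return (c[0],np.array(c[1])+n[:3],np.array(c[2])+n[3:])
def u(p,off,sx,sy): return np.array([(p[0]+.5)/sx-.5+off[0],(p[1]+.5)/sy-.5+off[1]])
a1=lambda *q:uz(q,(285,70),5.4); b1=lambda *q:uz(q,(285,180),5.4)
a2=lambda *q:u(q,(220,15),7,4.6); b2=lambda *q:u(q,(220,145),7,3.8)
cor=[(-40,-35,18),(-40,35,18),(210,-35,18),(210,35,18)]
data=[(W1,[a1(62,32),a1(408,34),b1(38,545),b1(325,545)],[(a1(118,242),a1(441,310)),(a1(120,485),a1(410,584)),(b1(130,177),b1(361,298))]),
(cam("w2"),[a2(65,33),a2(668,34),b2(135,567),b2(605,567)],[(a2(67,211),a2(660,320)),(a2(106,549),b2(622,38)),(b2(167,232),b2(563,347))])]
def res(q,full=False):
    p=q[:3];e=[]
    for i,(c,co,rg) in enumerate(data):
        n=q[4+6*i:10+6*i];c=pert(c,n)
        e+=list((proj(c,rk(p,cor))-np.array(co)).ravel()/.5)
        for (x,Ro),(lo,hi) in zip([(0,28),(45,26),(q[3],22)],rg):
            Q=np.vstack([proj(c,ring(p,x,Ro,200)),proj(c,ring(p,x+10,Ro,200))])
            e+=list((Q.min(0)-lo)/.4)+list((Q.max(0)-hi)/.4)
        e+=list(n/np.array([1.5,1.5,1.5,.3,.3,.3]))
    return np.array(e)
o=least_squares(res,np.r_[634,-22,-86.8,102,np.zeros(12)])
cov=np.linalg.inv(o.jac.T@o.jac)
print(o.x,np.sqrt(np.diag(cov))[:4],o.cost);print(o.fun[:20]);print(o.fun[26:46])
# rung
c=cam("w3"); z=lambda p:(np.array(p)+.5)*.7-.5
for p,zz in [((390,103),66),((391,388),66),((391,410),61),((391,451),52)]: print(plane(c,z(p),zz))
# fingers inner edges
E
```

```text
[634.75 -21.24 -86.87 103.34  -1.15  -0.01   3.72   0.1   -0.16  -0.01
   1.15   0.01   2.76   0.17  -0.03  -0.01] [1.28 1.17 0.22 0.24] 31.821369438319625
[-0.18  0.03  1.07 -0.23  0.03  0.54  0.46  0.78 -1.4   0.32  1.03  1.2
 -0.89 -2.24 -0.19  0.16 -0.49 -1.58  0.74  1.17]
[-1.04 -0.29  0.86 -0.36 -0.74  0.06  0.26 -0.09  0.25 -0.07 -0.34  3.47
  0.15 -3.01  0.13 -0.18 -1.37 -1.65  1.76  1.76]
[[440.13 202.99  66.  ]]
[[452.6   23.87  66.  ]]
[[453.92   3.87  61.  ]]
[[456.58 -36.41  52.  ]]
```

Emit:
drive_tool(moves=[[[-1,20,-15],0],[[-2,40,-35],0],[[-4,60,-60],0],[[-5,69,-80],0],[[-5,69,-90],0],[[-5,69,-95],0],[[-5,69,-95],0],[[-5,69,-95],0]], fingers=60, squeeze=60)

```text
time: 3.63
tool_pos: [446.6, 164.5, 124.7]
tcp_rot: [179.9, -0.0, 93.6]
ft_force: [0.4, -0.1, 1.1]
finger_gap: 60.2
```

```bash
python3 snap.py wrist w4
```

```text
[446.88580737 164.61757307 124.98148069] [ 1.79857592e+02 -1.68338342e-02  9.35917875e+01] 3.6833 [441.44825263 240.20446805 245.7629939 ] [ 1.62896823e+02 -1.33644751e-01  3.65986848e+00]
```

View pics/w4z.png

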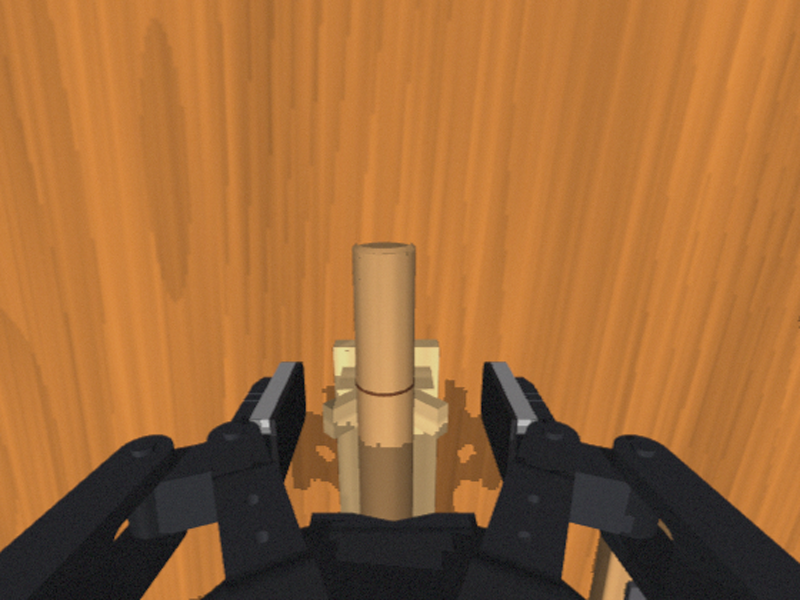

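Emit:
drive_tool(moves=[[[-2,2,-10],0.3],[[-3.8,3,-25],0.3],[[-3.8,3,-45],0.3],[[-3.8,3,-60],0.3],[[-3.8,3,-69.5],0.3],[[-3.8,3,-69.5],0.3],[[-3.8,3,-69.5],0.3],[[-3.8,3,-69.5],0.3]])

```text
time: 4.35
tool_pos: [442.7, 168.2, 54.8]
tcp_rot: [179.9, -0.0, 93.9]
ft_force: [1.0, -0.1, 0.2]
finger_gap: 60.2
```

```bash
python3 snap.py wrist w5
```

```text
[442.91460761 168.30105552  55.03751708] [ 1.79883258e+02 -2.31608754e-02  9.39453099e+01] 4.4 [437.16432191 243.83669133 175.93685581] [ 1.62908945e+02 -1.17655342e-01  3.99613728e+00]
```

View pics/w5z.png

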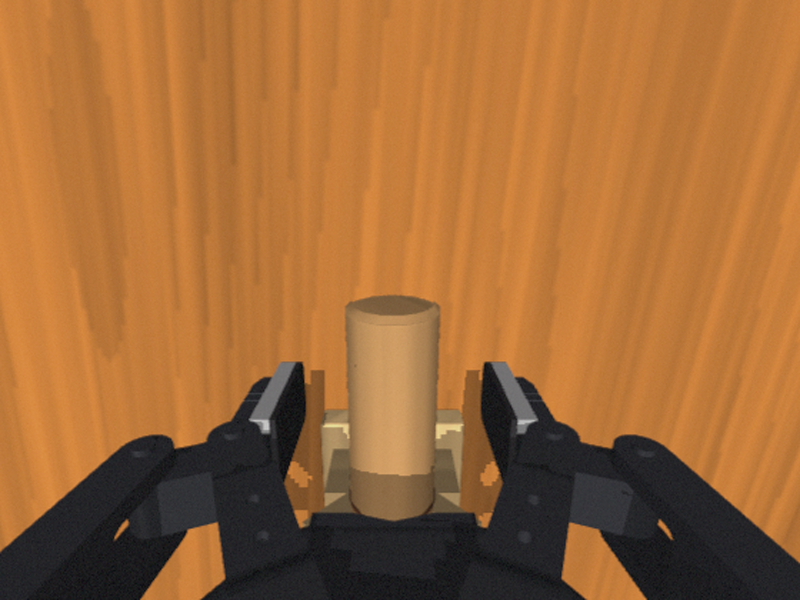

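Emit:
drive_tool(moves=[[[0,0,0],0],[[0,0,0],0],[[0,0,0],0],[[0,0,0],0],[[0,0,0],0],[[0,0,0],0],[[0,0,0],0],[[0,0,0],0]], fingers=20, squeeze=70)

```text
time: 5.07
tool_pos: [442.4, 168.3, 54.2]
tcp_rot: [179.9, -0.0, 94.0]
ft_force: [0.6, 1.8, 4.4]
finger_gap: 26.0
```

Emit:
drive_tool(moves=[[[0,0,0],0],[[0,0,5],0],[[0,0,12],0],[[0,0,20],0],[[0,0,28],0],[[0,0,28],0],[[0,0,28],0],[[0,0,28],0]])

```text
time: 5.73
tool_pos: [441.8, 168.1, 81.8]
tcp_rot: [180.0, -0.0, 93.9]
ft_force: [-0.4, -0.2, -1.7]
finger_gap: 25.8
```

```bash
python3 snap.py wrist w6; python3 snap.py scene s6; python3 - <<'E'
import cv2
b=cv2.imread("pics/s6.png")
cv2.imwrite("pics/s6c.png",cv2.resize(b[120:290,175:355],None,fx=4.4,fy=3.5,interpolation=cv2.INTER_CUBIC))
E
```

```text
[441.58973456 167.99562113  81.50714053] [-1.79971234e+02  7.49881927e-03  9.39521793e+01] 5.7833 [436.39992521 243.71404437 202.86176668] [ 1.62892369e+02 -3.19394830e-02  4.00193242e+00]
[441.50816132 167.97736353  81.37845915] [-1.79956103e+02  8.41306841e-03  9.39500990e+01] 5.8333 [1073.75163312  -90.00020348  946.31261739] [-147.94353905    0.23008171   76.96447541]
```

View pics/w6z.png

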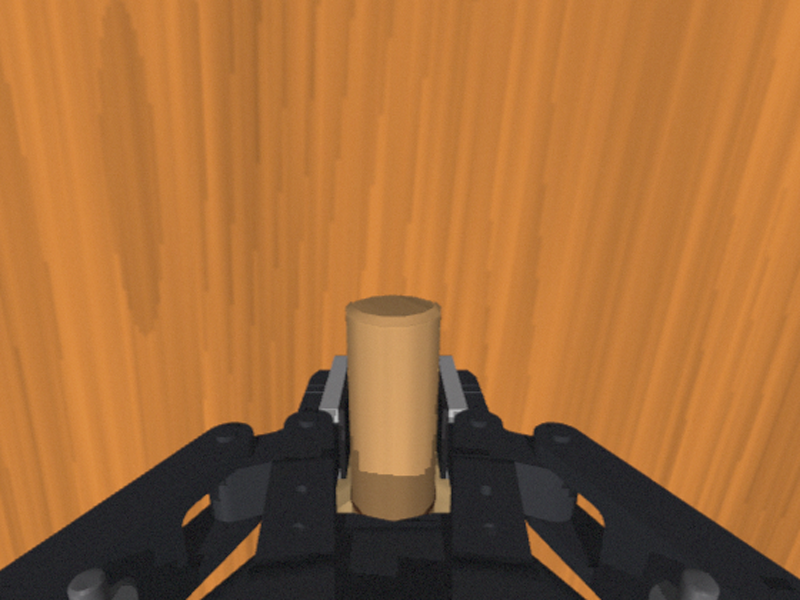

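View pics/s6c.png

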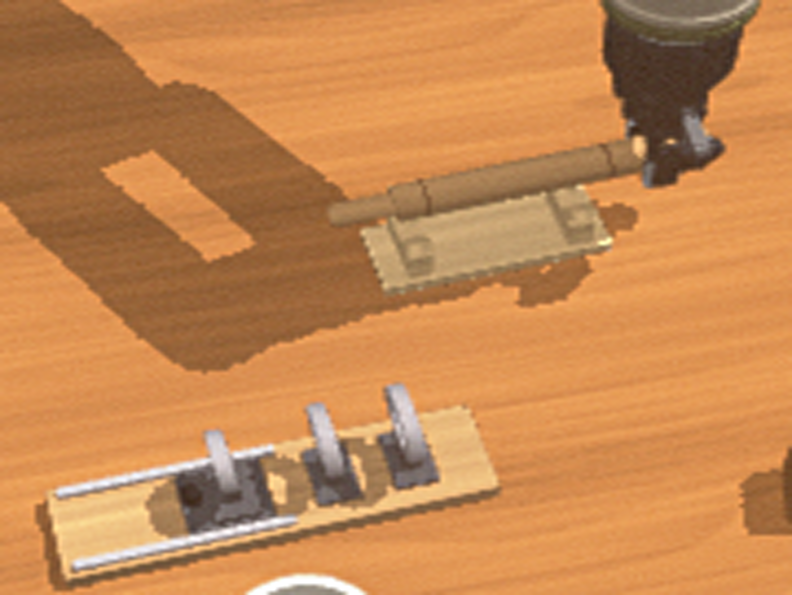

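Emit:
drive_tool(moves=[[[0,10,10],0],[[20,30,20],-0.3],[[50,40,20],-0.6],[[85,40,20],-0.85],[[120,40,20],-0.85],[[150,40,20],-0.85],[[170,40,20],-0.85],[[179,40,20],-0.85]])

```text
time: 6.5
tool_pos: [623.5, 208.6, 102.2]
tcp_rot: [179.9, -0.0, 93.1]
ft_force: [-0.0, 0.3, -1.1]
finger_gap: 25.9
```

Emit:
drive_tool(moves=[[[0,0,-8],0],[[0,0,-16],0],[[0,0,-22],0],[[0,0,-23.5],0],[[0,0,-23.5],0],[[0,0,-23.5],0],[[0,0,-23.5],0],[[0,0,-23.5],0]])

```text
time: 7.17
tool_pos: [621.1, 208.2, 79.0]
tcp_rot: [179.9, -0.0, 93.1]
ft_force: [0.4, 0.0, -0.4]
finger_gap: 25.9
```

```bash
python3 snap.py top t7;python3 snap.py scene s7; python3 snap.py wrist w7; python3 - <<'E'
import cv2
b=cv2.imread("pics/s7.png")
cv2.imwrite("pics/s7c.png",cv2.resize(b[170:290,180:380],None,fx=4,fy=4,interpolation=cv2.INTER_CUBIC))
b=cv2.imread("pics/t7.png")
cv2.imwrite("pics/t7c.png",cv2.resize(b[130:230,190:380],None,fx=4.2,fy=4.2,interpolation=cv2.INTER_CUBIC))
E
```

```text
[621.12009999 208.20532231  78.97808427] [ 1.79945911e+02 -1.19256578e-02  9.31029734e+01] 7.2167 [ 367.19352462   50.95479437 1120.93176372] [-170.01300072   -1.59471443  -88.9759083 ]
[621.12578126 208.20435403  78.91402064] [ 1.79947711e+02 -1.02155388e-02  9.31035267e+01] 7.2667 [1073.75163312  -90.00020348  946.31261739] [-147.94353905    0.23008171   76.96447541]
[621.10879864 208.13070075  78.78374923] [ 1.79958056e+02 -7.74027601e-03  9.30975993e+01] 7.3167 [616.75238189 283.87545711 199.99743435] [ 1.62902774e+02 -8.10828910e-02  3.15345599e+00]
```

View pics/s7c.png

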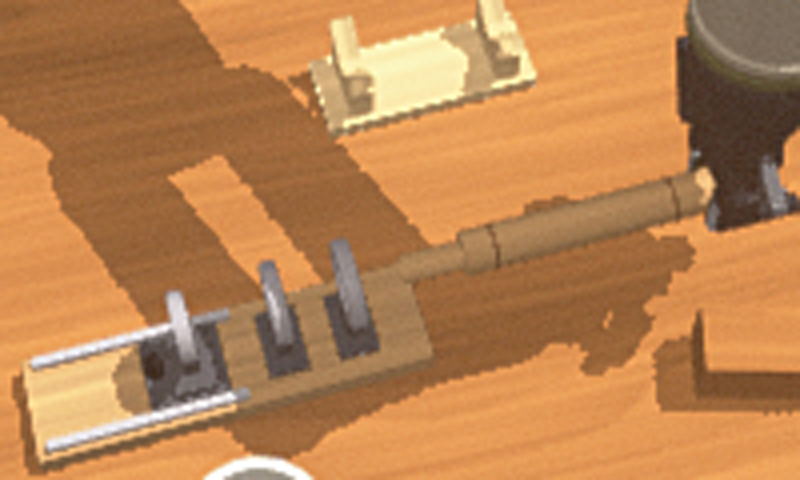

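View pics/t7c.png

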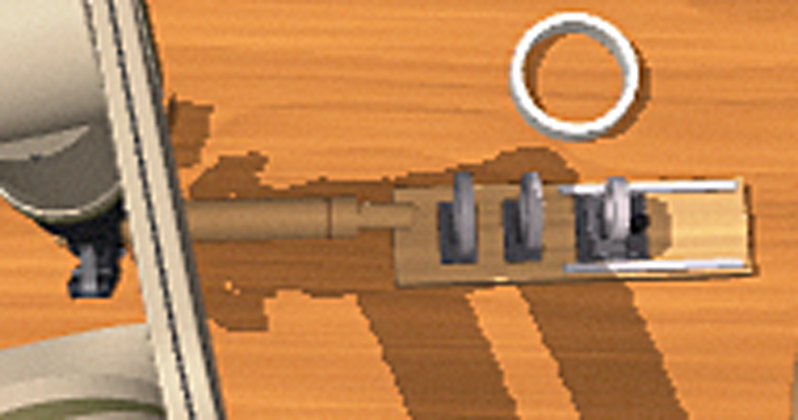

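View pics/w7z.png

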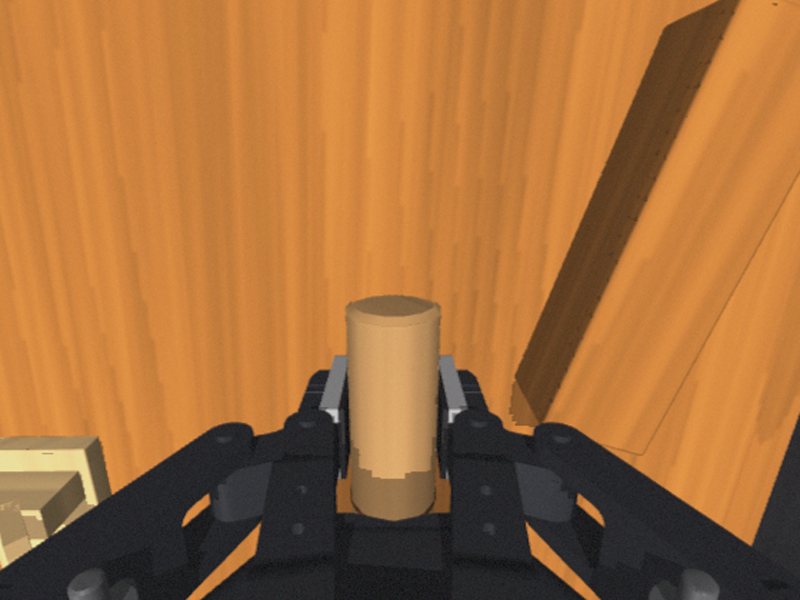

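```bash
python3 - <<'E'
from h import *
p=[633.2,-22,-86.9]
rp=[621.1+85*0.0541,208.2-85*0.9985,-86.9]
def rungring(lx,rad,z=76.0,n=60):
    a=np.linspace(0,2*np.pi,n);c=rk(rp,np.c_[0*a+lx,rad*np.cos(a),z+rad*np.sin(a)]);return c
for k,cn,(x0,x1,y0,y1) in [("t7","top",(230,350,160,210)),("s7","scene",(180,340,190,290))]:
    im=cv2.imread(f"pics/{k}.png");S=6.6 if cn=="top" else 5
    z=cv2.resize(im[y0:y1,x0:x1],None,fx=S,fy=S,interpolation=cv2.INTER_CUBIC);off=np.array((x0,y0))
    def dr(P,c):
        q=((proj(C[cn],P)-off+.5)*S-.5).round().astype(np.int32);cv2.polylines(z,[q],False,c,1)
    dr(rk(p,[(-40,-35,18),(-40,35,18),(210,35,18),(210,-35,18),(-40,-35,18)]),(0,255,0))
    for x,Ro in [(0,28),(45,26),(103,22)]:
        dr(ring(p,x,Ro),(0,255,0));dr(ring(p,x+10,Ro),(255,0,0))
    for lx,rad in [(-40,14),(80,14),(80,9),(120,9)]: dr(rungring(lx,rad),(0,0,255))
    for sgn in(-1,1): dr(rk(rp,[(-100,14*sgn,76),(80,14*sgn,76)]),(0,0,255)); dr(rk(rp,[(80,9*sgn,76),(120,9*sgn,76)]),(0,0,255))
    cv2.imwrite(f"pics/ov_{k}.png",z)
E
```

```text
(no output)
```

View pics/ov_t7.png

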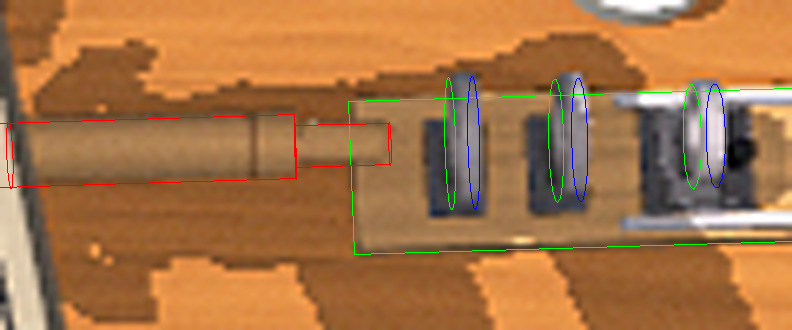

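View pics/ov_s7.png

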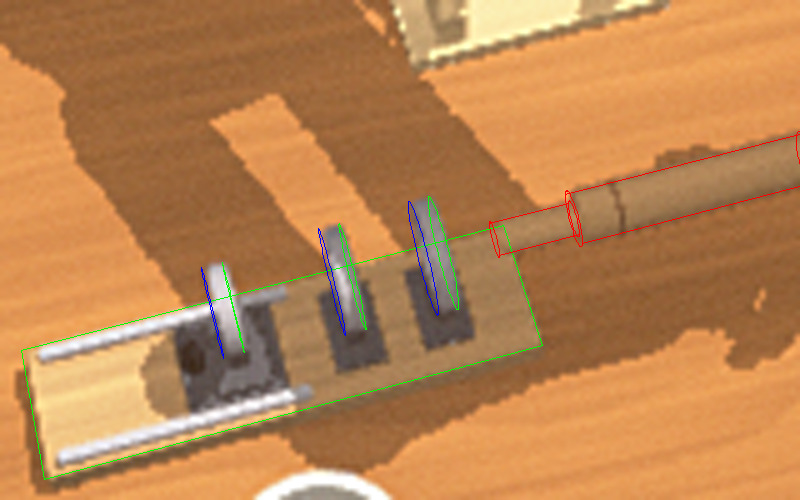

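Emit:
drive_tool(moves=[[[-0.4,0,-1],0],[[0,-7,-1],0],[[0.5,-16,-1],0],[[0.9,-24,-1],0],[[1.4,-32,-1],0],[[1.7,-38,-1],0],[[1.9,-42,-1],0],[[1.9,-42,-1],0]])

```text
time: 7.98
tool_pos: [623.0, 164.8, 77.3]
tcp_rot: [180.0, 0.0, 93.0]
ft_force: [0.1, 0.5, -0.6]
finger_gap: 25.9
```

```bash
cat > crop.py <<'E'
import cv2,sys
k=sys.argv[1]
for c,(x0,x1,y0,y1) in {"t":(230,340,160,205),"s":(185,345,190,280)}.items():
    b=cv2.imread(f"pics/{c}{k}.png")
    f=780/(x1-x0) if c=="t" else 4.9
    cv2.imwrite(f"pics/{c}{k}c.png",cv2.resize(b[y0:y1,x0:x1],None,fx=f,fy=f,interpolation=cv2.INTER_CUBIC))
E
python3 snap.py top t8;python3 snap.py scene s8;python3 crop.py 8; python3 -c "
from bench import r
s=r.sense();print(s['ft_force'],s['wrist_torque'])"
```

```text
[622.87565851 165.44501567  77.34059571] [ 1.79998947e+02 -4.10675560e-03  9.30426149e+01] 8.0333 [ 367.19352462   50.95479437 1120.93176372] [-170.01300072   -1.59471443  -88.9759083 ]
[622.83075988 165.91064736  77.33333623] [ 1.79998618e+02 -1.09922701e-02  9.30690964e+01] 8.0833 [1073.75163312  -90.00020348  946.31261739] [-147.94353905    0.23008171   76.96447541]
[-0.77891456  0.43469045 -1.91201671] [0.10264164 0.04177967 0.04842096]
```

View pics/s8c.png

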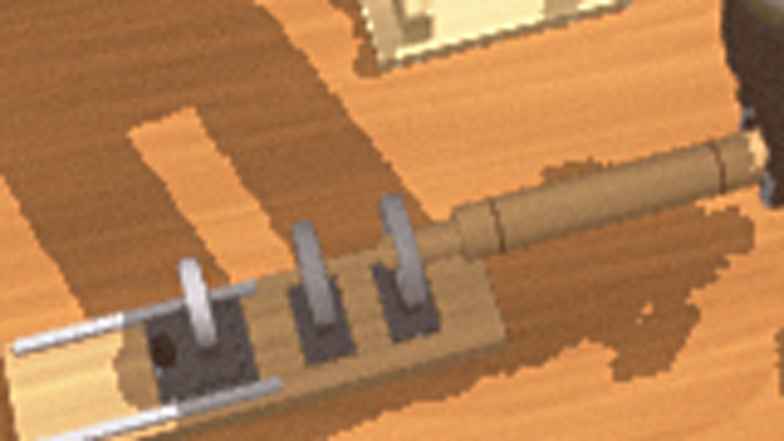

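View pics/t8c.png

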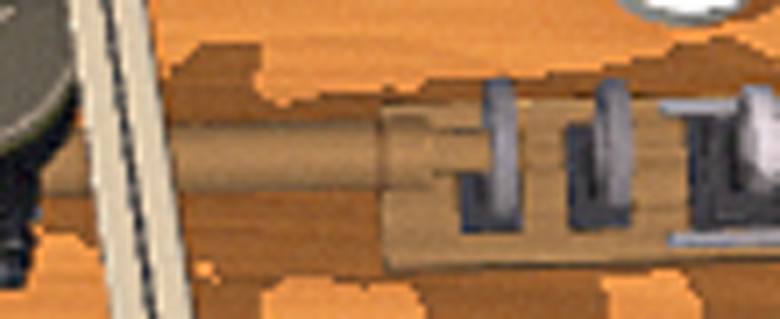

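Emit:
drive_tool(moves=[[[0.5,-7,0.5],0],[[0.9,-14,0.5],0],[[1.3,-21,0.5],0],[[1.6,-28,0.5],0],[[2.0,-35,0.5],0],[[2.3,-40,0.5],0],[[2.3,-40,0.5],0],[[2.3,-40,0.5],0]])

```text
time: 8.75
tool_pos: [625.1, 125.7, 77.8]
tcp_rot: [-180.0, -0.0, 93.1]
ft_force: [0.0, 0.2, -0.7]
finger_gap: 26.4
```

Emit:
drive_tool(moves=[[[0.2,-4,0],0],[[0.4,-8,0],0],[[0.7,-12,0],0],[[0.9,-16,0],0],[[1.1,-20,0],0],[[1.4,-25,0],0],[[1.4,-25,0],0],[[1.4,-25,0],0]])

```text
time: 9.42
tool_pos: [626.5, 100.7, 77.8]
tcp_rot: [180.0, -0.0, 93.1]
ft_force: [0.2, -0.5, -0.6]
finger_gap: 26.0
```

```bash
python3 snap.py top t9;python3 snap.py scene s9;python3 crop.py 9; python3 -c "
from bench import r
s=r.sense();print(s['ft_force'],s['wrist_torque'])"
```

```text
[626.49312218 100.9661515   77.79949568] [-1.79998936e+02 -7.43894137e-03  9.30777235e+01] 9.4667 [ 367.19352462   50.95479437 1120.93176372] [-170.01300072   -1.59471443  -88.9759083 ]
[626.48104274 101.15093188  77.7924363 ] [-1.79999317e+02 -8.39924379e-03  9.30931098e+01] 9.5167 [1073.75163312  -90.00020348  946.31261739] [-147.94353905    0.23008171   76.96447541]
[ 0.80782463 -0.33755381 -1.85601441] [ 0.09807314 -0.01871971 -0.01005408]
```

View pics/s9c.png

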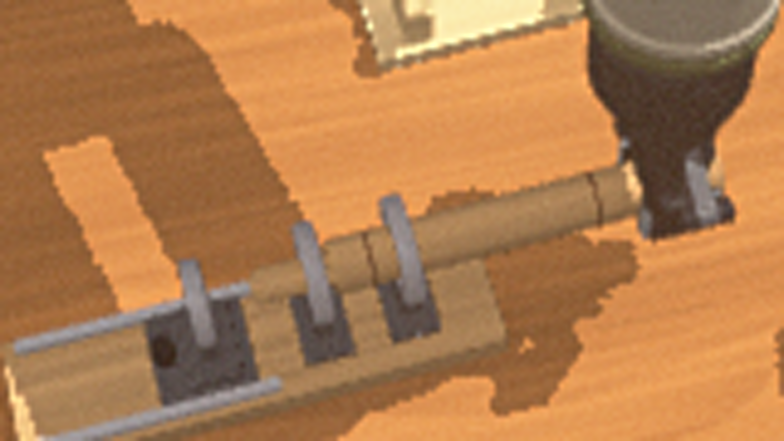

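View pics/t9c.png

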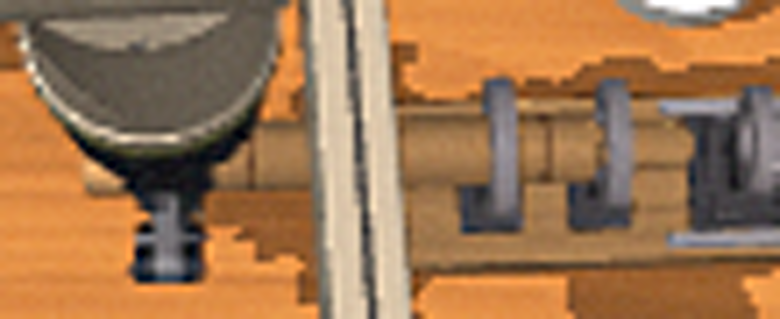

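Emit:
drive_tool(moves=[[[0.3,-5,0],0],[[0.5,-10,0],0],[[0.8,-15,0],0],[[1.1,-20,0],0],[[1.4,-25,0],0],[[1.6,-30,0],0],[[1.6,-30,0],0],[[1.6,-30,0],0]])

```text
time: 10.18
tool_pos: [628.1, 70.6, 77.8]
tcp_rot: [-180.0, -0.0, 93.1]
ft_force: [-0.1, -0.7, -1.6]
finger_gap: 26.1
```

Emit:
drive_tool(moves=[[[0.2,-4,0],0],[[0.4,-8,0],0],[[0.6,-12,0],0],[[0.8,-15,0],0],[[1.0,-18,0],0],[[1.1,-20,0],0],[[1.1,-20,0],0],[[1.1,-20,0],0]])

```text
time: 10.85
tool_pos: [629.2, 51.0, 77.8]
tcp_rot: [180.0, -0.0, 93.1]
ft_force: [0.2, -0.6, -0.8]
finger_gap: 26.4
```

```bash
python3 snap.py top t10;python3 snap.py scene s10;python3 crop.py 10; python3 -c "
from bench import r
s=r.sense();print(s['ft_force'],s['wrist_torque'])"
```

```text
[629.17707238  51.12370118  77.80528918] [-1.79998684e+02 -4.38529498e-03  9.30978001e+01] 10.9 [ 367.19352462   50.95479437 1120.93176372] [-170.01300072   -1.59471443  -88.9759083 ]
[629.14116303  51.19766199  77.75977806] [-1.79995503e+02 -5.70033012e-03  9.31024142e+01] 10.95 [1073.75163312  -90.00020348  946.31261739] [-147.94353905    0.23008171   76.96447541]
[ 0.34600182 -0.59997381 -1.63854705] [0.09683263 0.00215399 0.04446112]
```

View pics/s10c.png

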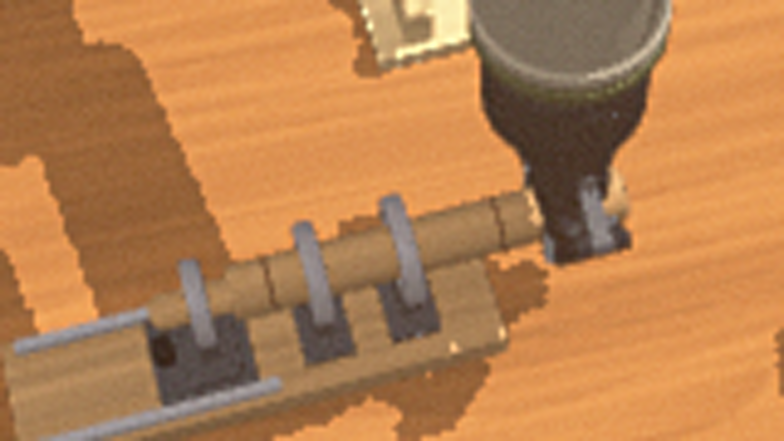

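View pics/t10c.png

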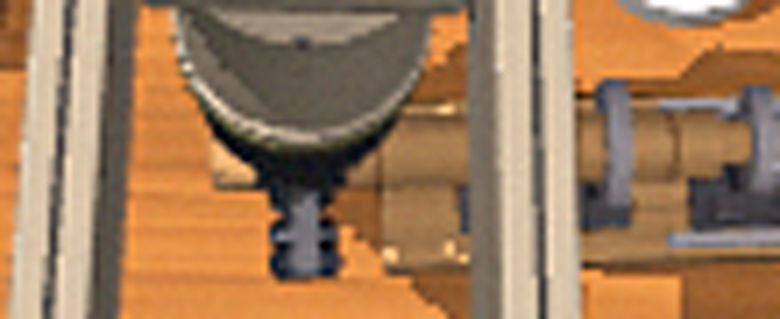

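Emit:
drive_tool(moves=[[[0.05,-1,0],0],[[0.1,-2,0],0],[[0.15,-3,0],0],[[0.2,-4,0],0],[[0.3,-5,0],0],[[0.35,-6,0],0],[[0.35,-6,0],0],[[0.35,-6,0],0]])

```text
time: 11.62
tool_pos: [629.5, 45.0, 77.8]
tcp_rot: [180.0, -0.0, 93.1]
ft_force: [-0.3, 0.8, -1.3]
finger_gap: 26.1
```

```bash
python3 snap.py top t11; python3 snap.py scene s11;python3 -c "
from bench import r
s=r.sense();print(s['ft_force'],s['wrist_torque'])
import cv2
a=cv2.imread('pics/t11.png')[165:200,300:350];b=cv2.imread('pics/s11.png')[225:275,205:265]
cv2.imwrite('pics/t11c.png',cv2.resize(a,None,fx=14,fy=14,interpolation=cv2.INTER_CUBIC));cv2.imwrite('pics/s11c.png',cv2.resize(b,None,fx=11,fy=11,interpolation=cv2.INTER_CUBIC))"
```

```text
[629.52313588  45.09070585  77.77845855] [-1.79999589e+02 -3.65999040e-03  9.30964040e+01] 11.6667 [ 367.19352462   50.95479437 1120.93176372] [-170.01300072   -1.59471443  -88.9759083 ]
[629.51689341  45.10959894  77.7859319 ] [-1.79997878e+02 -1.21534162e-03  9.31003580e+01] 11.7167 [1073.75163312  -90.00020348  946.31261739] [-147.94353905    0.23008171   76.96447541]
[ 0.30945398  0.4903624  -2.00595796] [ 0.1030692  -0.03755074 -0.00028613]
```

View pics/t11c.png

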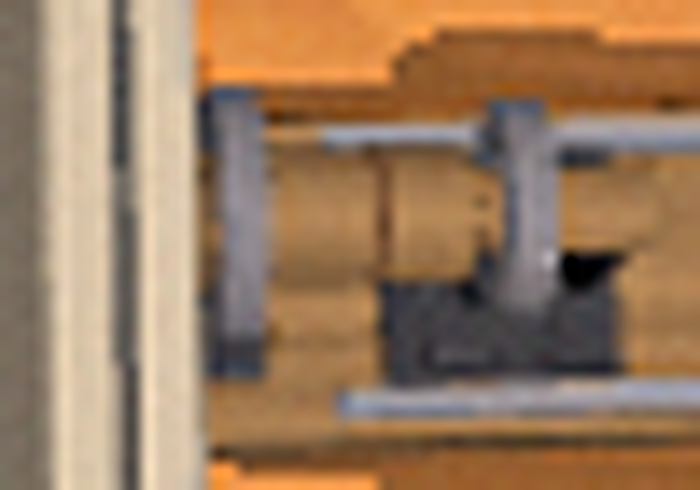

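View pics/s11c.png

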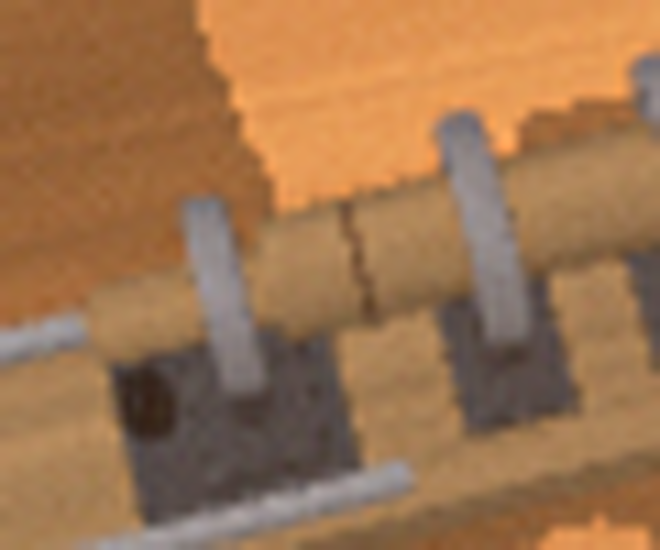

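Emit:
drive_tool(moves=[[[0,-0.3,0],0],[[0,-0.6,0],0],[[0,-0.9,0],0],[[0.1,-1.2,0],0],[[0.1,-1.5,0],0],[[0.1,-1.8,0],0],[[0.1,-2,0],0],[[0.1,-2,0],0]])

```text
time: 12.38
tool_pos: [629.6, 43.0, 77.8]
tcp_rot: [180.0, 0.0, 93.1]
ft_force: [0.2, -0.3, -1.6]
finger_gap: 26.4
```

Emit:
drive_tool(moves=[[[0,-0.1,0],0],[[0,-0.2,0],0],[[0,-0.4,0],0],[[0,-0.5,0],0],[[0,-0.6,0],0],[[0,-0.7,0],0],[[0,-0.7,0],0],[[0,-0.7,0],0]])

```text
time: 13.05
tool_pos: [629.6, 42.4, 77.8]
tcp_rot: [-180.0, -0.0, 93.1]
ft_force: [0.1, 0.3, -0.9]
finger_gap: 26.1
```

Emit:
drive_tool(moves=[[[0,-0.1,0],0],[[0,-0.2,0],0],[[0,-0.4,0],0],[[0,-0.5,0],0],[[0,-0.6,0],0],[[0,-0.7,0],0],[[0,-0.7,0],0],[[0,-0.7,0],0]])

```text
time: 13.72
tool_pos: [629.6, 41.7, 77.8]
tcp_rot: [180.0, 0.0, 93.1]
ft_force: [-0.5, -0.1, -1.5]
finger_gap: 26.2
```

Emit:
drive_tool(moves=[[[0,-0.1,0],0],[[0,-0.2,0],0],[[0,-0.3,0],0],[[0,-0.4,0],0],[[0,-0.5,0],0],[[0,-0.6,0],0],[[0,-0.6,0],0],[[0,-0.6,0],0]])

```text
time: 14.38
tool_pos: [629.6, 41.1, 77.8]
tcp_rot: [-180.0, 0.0, 93.1]
ft_force: [0.0, -0.1, -2.0]
finger_gap: 25.8
```

Emit:
drive_tool(moves=[[[0,-0.1,0],0],[[0,-0.2,0],0],[[0,-0.3,0],0],[[0,-0.4,0],0],[[0,-0.5,0],0],[[0,-0.6,0],0],[[0,-0.6,0],0],[[0,-0.6,0],0]])

```text
time: 15.05
tool_pos: [629.6, 40.5, 77.8]
tcp_rot: [-180.0, -0.0, 93.1]
ft_force: [0.2, -0.6, -2.2]
finger_gap: 26.3
```

Emit:
drive_tool(moves=[[[0,-0.1,0],0],[[0,-0.2,0],0],[[0,-0.3,0],0],[[0,-0.4,0],0],[[0,-0.5,0],0],[[0,-0.6,0],0],[[0,-0.6,0],0],[[0,-0.6,0],0]])

```text
time: 15.72
tool_pos: [629.6, 40.1, 77.8]
tcp_rot: [-180.0, -0.0, 93.1]
ft_force: [0.4, 1.8, -1.2]
finger_gap: 26.3
```

Emit:
drive_tool(moves=[[[0,0,0],0],[[0,-0.1,0],0],[[0,-0.1,0],0],[[0,-0.1,0],0],[[0,-0.1,0],0],[[0,-0.2,0],0],[[0,-0.2,0],0],[[0,-0.2,0],0]])

```text
time: 16.38
tool_pos: [629.6, 40.0, 77.8]
tcp_rot: [180.0, -0.0, 93.1]
ft_force: [-0.2, 4.7, -1.9]
finger_gap: 26.0
```

```bash
python3 snap.py top t12; python3 snap.py scene s12;python3 -c "
from bench import r
s=r.sense();print(s['ft_force'],s['wrist_torque'])
import cv2
a=cv2.imread('pics/t12.png')[165:200,300:350];b=cv2.imread('pics/s12.png')[225:275,205:265]
cv2.imwrite('pics/t12c.png',cv2.resize(a,None,fx=14,fy=14,interpolation=cv2.INTER_CUBIC));cv2.imwrite('pics/s12c.png',cv2.resize(b,None,fx=11,fy=11,interpolation=cv2.INTER_CUBIC))"
```

```text
[629.59635482  39.99796817  77.77728592] [-1.79998711e+02 -2.07084257e-02  9.31089861e+01] 16.4333 [ 367.19352462   50.95479437 1120.93176372] [-170.01300072   -1.59471443  -88.9759083 ]
[629.57938302  39.97806602  77.76012177] [-1.79994560e+02 -2.21028210e-02  9.31070538e+01] 16.4833 [1073.75163312  -90.00020348  946.31261739] [-147.94353905    0.23008171   76.96447541]
[-0.8763248   5.31756775 -2.20194339] [0.89703571 0.02925071 0.03924122]
```

View pics/t12c.png

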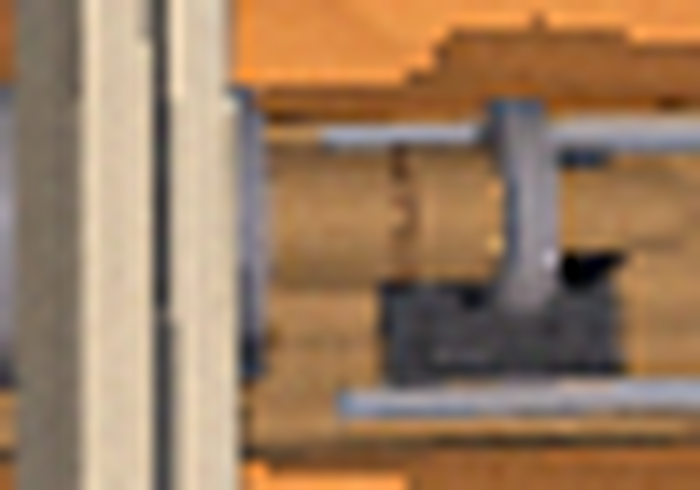

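View pics/s12c.png

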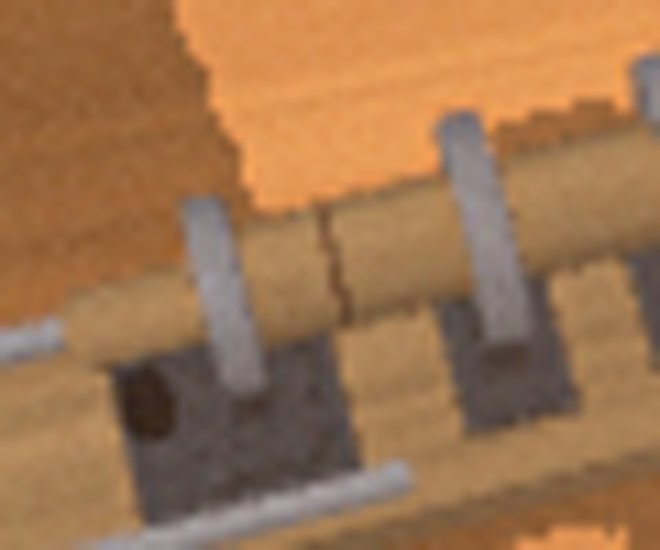

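Emit:
drive_tool(moves=[[[0,0,0],0],[[0,0,0],0],[[0,0,0],0],[[0,0,0],0],[[0,0,0],0],[[0,0,0],0],[[0,0,0],0],[[0,0,0],0]])

```text
time: 17.15
tool_pos: [629.6, 40.0, 77.8]
tcp_rot: [-180.0, -0.0, 93.1]
ft_force: [0.2, 5.4, -1.4]
finger_gap: 26.0
```

Emit:
drive_tool(moves=[[[0,0,0],0],[[0,0,0],0],[[0,0,0],0],[[0,0,0],0],[[0,0,0],0],[[0,0,0],0],[[0,0,0],0],[[0,0,0],0]])

```text
time: 17.82
tool_pos: [629.6, 40.0, 77.8]
tcp_rot: [-180.0, -0.0, 93.1]
ft_force: [-0.3, 4.8, -1.8]
finger_gap: 26.1
```

Emit:
drive_tool(moves=[[[0,0,-0.3],0],[[0,0,-0.6],0],[[0,0,-0.9],0],[[0,0,-1.2],0],[[0,0,-1.4],0],[[0,0,-1.4],0],[[0,0,-1.4],0],[[0,0,-1.4],0]])

```text
time: 18.48
tool_pos: [629.7, 39.9, 76.5]
tcp_rot: [180.0, -0.0, 93.1]
ft_force: [-0.3, 5.5, -0.3]
finger_gap: 25.9
```

Emit:
drive_tool(moves=[[[0,0,0],0],[[0,0,0],0],[[0,0,0],0],[[0,0,0],0],[[0,0,0],0],[[0,0,0],0],[[0,0,0],0],[[0,0,0],0]], fingers=32, squeeze=20)

```text
time: 19.15
tool_pos: [629.6, 39.6, 76.4]
tcp_rot: [-180.0, 0.0, 93.1]
ft_force: [0.3, 0.3, -0.0]
finger_gap: 32.4
```

```bash
python3 snap.py wrist w13; python3 snap.py scene s13;python3 -c "
from bench import r
s=r.sense();print(s['ft_force'],s['wrist_torque'])
import cv2
b=cv2.imread('pics/s13.png')[215:275,205:285]
cv2.imwrite('pics/s13c.png',cv2.resize(b,None,fx=9.5,fy=9.5,interpolation=cv2.INTER_CUBIC))"
```

```text
[629.61218688  39.67988581  76.38935842] [-1.79998414e+02  3.32074072e-03  9.31023570e+01] 19.2 [625.35375456 115.36283464 197.46869935] [ 1.62888340e+02 -2.96758726e-02  3.15172222e+00]
[629.62998417  39.67032137  76.39665576] [-1.79999388e+02  3.00451799e-03  9.31026721e+01] 19.25 [1073.75163312  -90.00020348  946.31261739] [-147.94353905    0.23008171   76.96447541]
[-0.40309367 -0.51706101 -0.61369283] [-0.02951089 -0.00614947  0.0471307 ]
```

View pics/w13z.png

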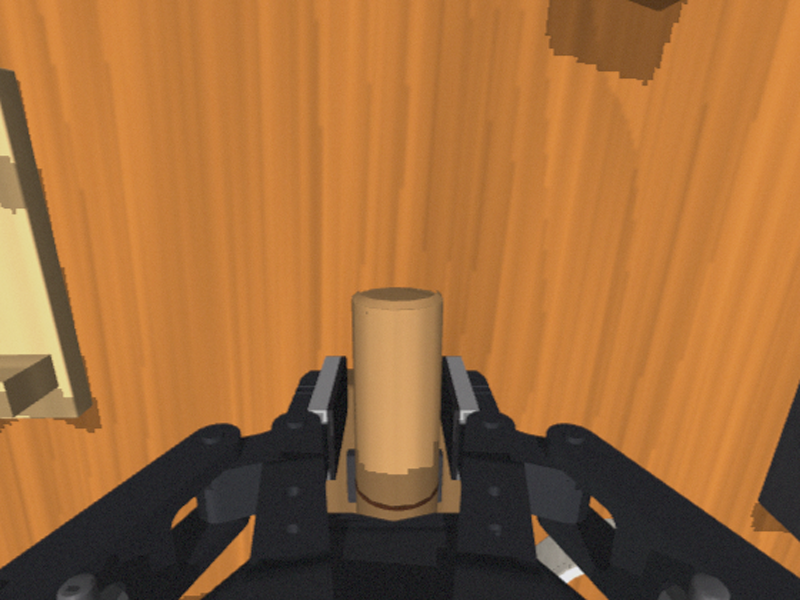

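View pics/s13c.png

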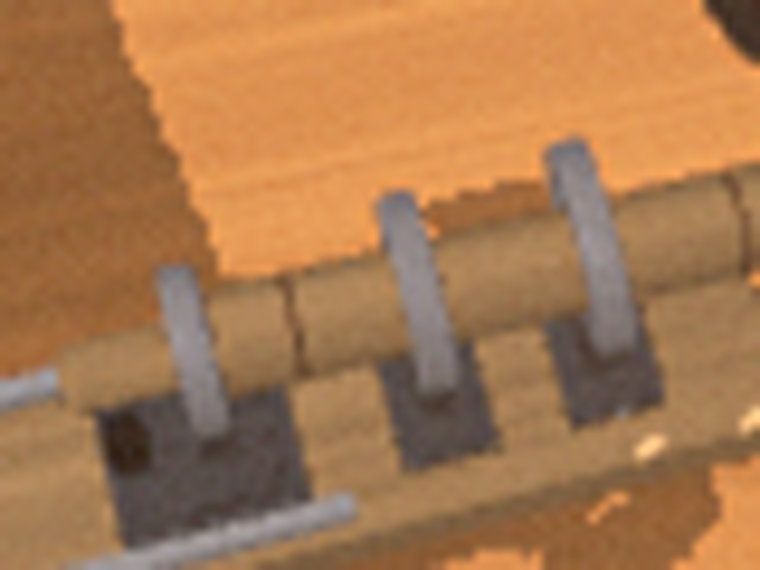

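Emit:
drive_tool(moves=[[[0,0,0],0],[[0,0,0],0],[[0,0,0],0],[[0,0,10],0],[[0,0,30],0],[[0,0,60],0],[[0,0,95],0],[[0,0,120],0]], fingers=60)

```text
time: 19.92
tool_pos: [630.3, 39.7, 200.3]
tcp_rot: [179.8, 0.0, 93.1]
ft_force: [0.6, 0.3, 0.5]
finger_gap: 59.9
```

Emit:
drive_tool(moves=[[[0,-30,0],0],[[2,-60,0],0],[[4,-95,0],0],[[7,-130,0],0],[[9,-165,0],0],[[11,-200,-15],0],[[12,-220,-30],0],[[12,-220,-40],0]])

```text
time: 20.58
tool_pos: [641.0, -185.1, 156.0]
tcp_rot: [-180.0, 0.1, 92.9]
ft_force: [1.0, 0.8, 0.1]
finger_gap: 59.9
```

Emit:
drive_tool(moves=[[[0,0,0],0],[[0,0,0],0],[[0,0,0],0],[[0,0,0],0],[[0,0,0],0],[[0,0,0],0],[[0,0,0],0],[[0,0,0],0]])

```text
time: 21.25
tool_pos: [641.8, -180.0, 156.7]
tcp_rot: [180.0, 0.0, 93.1]
ft_force: [-0.4, -0.5, 0.4]
finger_gap: 60.0
```

```bash
python3 snap.py wrist w14; python3 -c "
import cv2
b=cv2.imread('pics/w14.png')
cv2.imwrite('pics/w14c.png',cv2.resize(b[60:200,200:340],None,fx=4.2,fy=4.2,interpolation=cv2.INTER_CUBIC))"
```

```text
[ 641.71637615 -180.12254393  156.59068881] [1.79989591e+02 5.87459627e-03 9.31157717e+01] 21.3 [ 637.42880711 -104.27199213  277.79631849] [ 1.62882845e+02 -5.17515024e-02  3.18014672e+00]
```

View pics/w14z.png

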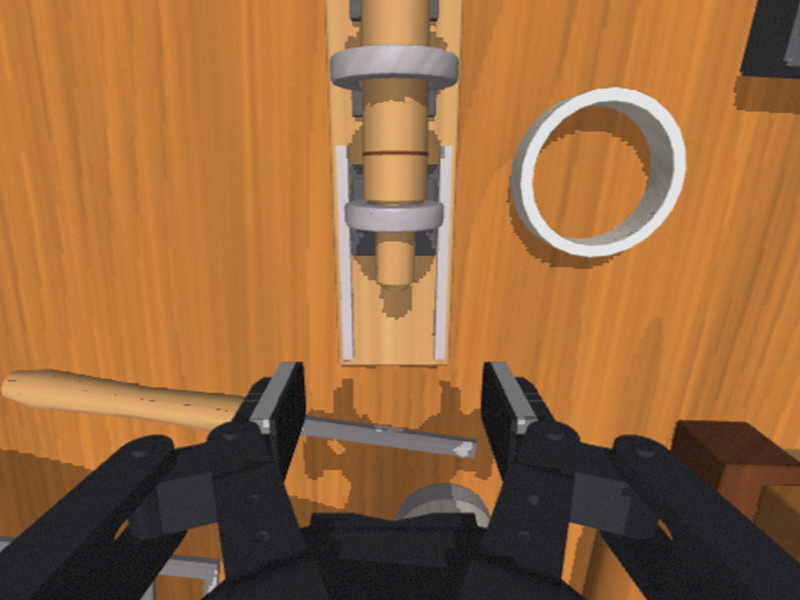

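View pics/w14c.png

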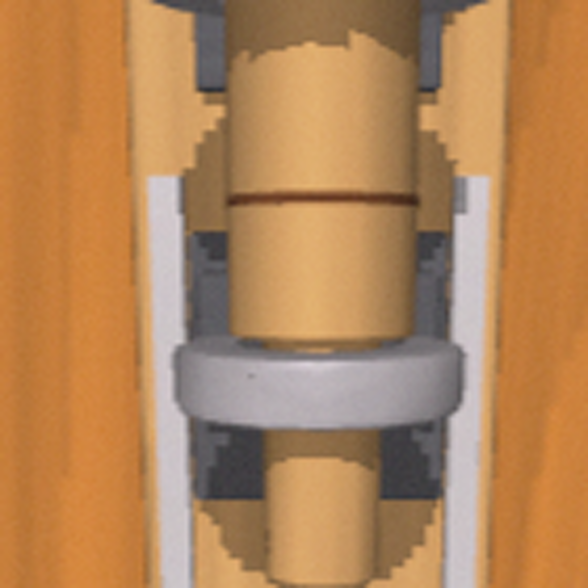

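```bash
python3 - <<'E'
from h import *
import pickle
from scipy.optimize import least_squares
d=pickle.load(open("pics/w14.pkl","rb"));c0=[d["camera_matrix"],d["xyz"].copy(),d["orientation"].copy()]
S=4.2;off=np.array((200,60))
zz=lambda v:((v-off+.5)*S-.5)
ob=lambda x,y:(np.array((x,y))+.5)/S-.5+off
p=[633.2,-22,-86.9];s=103.
# align camera to stop ring silhouette (u extents, bottom) with dz=+3
def cam(n): return (c0[0],c0[1]+np.array([n[0],n[1],n[2]]),c0[2])
def sil(c): return np.vstack([proj(c,ring(p,s,22,300)),proj(c,ring(p,s+10,22,300))])
def res(n):
    q=zz(sil(cam(n)));return [q[:,0].min()-173,q[:,0].max()-465,q[:,1].max()-430]
o=least_squares(res,[0,0,3]);print(o.x,o.fun);c=cam(o.x)
im=cv2.imread("pics/w14.png");G=8.;
z=cv2.resize(im[110:190,220:320],None,fx=G,fy=G,interpolation=cv2.INTER_CUBIC)
def dr(P,col):
    q=((proj(c,P)-np.array((220,110))+.5)*G-.5).round().astype(np.int32);cv2.polylines(z,[q],False,col,1)
dr(ring(p,s,22),(0,255,0));dr(ring(p,s,11),(0,255,255));dr(ring(p,s+10,22),(255,0,0))
th=np.radians(2.54)
def rung(lx,rad,g):  # shoulder bottom rim touches face minus g
    a=np.linspace(0,2*np.pi,80);zs=71+np.tan(th)*s+0  # axis height at shoulder
    xs=s-14*np.sin(th)-g
    dx=lx-80
    return rk(p,np.c_[xs+dx*np.cos(th)-rad*np.sin(a)*np.sin(th),rad*np.cos(a),zs+dx*np.sin(th)+rad*np.sin(a)*np.cos(th)])
dr(rung(80,14,0),(0,0,255));dr(rung(120,9,0),(255,0,255));dr(rung(120,7.5,0),(255,0,255));dr(rung(80,9,0),(255,255,255))
cv2.imwrite("pics/ov14.png",z)
E
```

```text
[-0.35475044 -0.90323698  1.61410509] [ 2.10320650e-12 -8.18545232e-12  0.00000000e+00]
```

View pics/ov14.png

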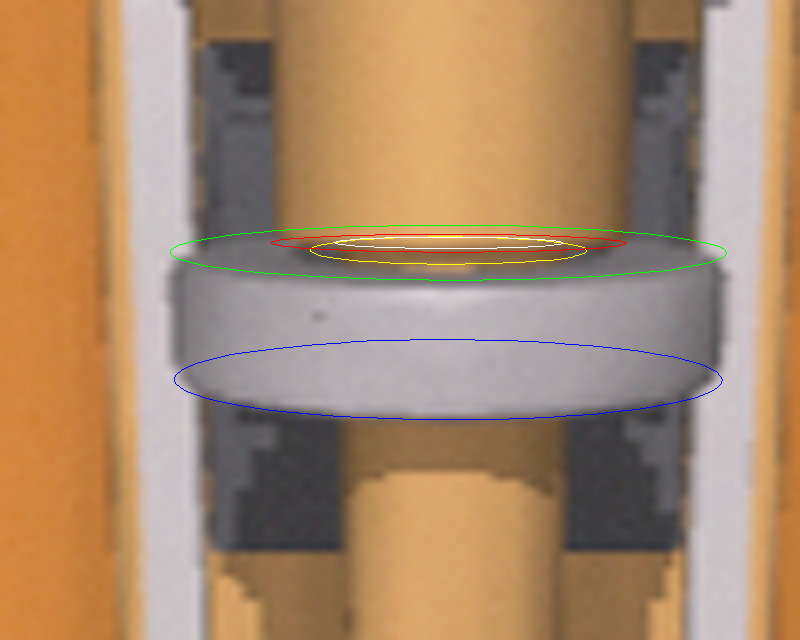

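```bash
python3 - <<'E'
from bench import r
import cv2,numpy as np
# stop-ring / rest shift in scene view before contact (s11) vs after release (s13)
g=lambda k:cv2.cvtColor(cv2.imread(f"pics/{k}.png"),cv2.COLOR_BGR2GRAY).astype(np.float32)
a,b=g("s11"),g("s13")
for n,(x0,x1,y0,y1) in {"stop":(217,234,238,264),"ring2":(243,256,230,262)}.items():
    print(n,cv2.phaseCorrelate(a[y0:y1,x0:x1],b[y0:y1,x0:x1]))
print(r.hand_in())
E
```

```text
stop ((-0.1209876709189519, 0.3988705279185698), 1.078984784000695)
ring2 ((0.3223361371907183, -0.017031379177655737), 0.9359968860944112)
the job is handed in; nothing more can be done
None
```

I took the rung from the cradle, slid it tenon first through the three rings, and leaned on the smallest ring. I then let go, backed the gripper clear and handed the job in at about 21 s.

- **Passage:** the force readings stayed within about 2 N all the way through the rings, with no sign of binding.
- **Lean:** I felt the shoulder meet the smallest ring and held about 5 N against it for about 1.4 s, under the 10 N that would shift the ring.
- **Release:** I lowered the rung about 1.4 mm before opening the fingers.
- **Resting pose:** the plain end then dropped and the rung came to rest tilted about 2.5°, tenon end up. In the last close-up there is about 1 mm of gap at the top of the shoulder. That matches what the tilt would give with the shoulder's lower edge touching the ring, to about 0.2 mm. I could not see that lower edge directly.
- **Smallest ring:** it looks to be in the same place before and after contact. My last image comparison differed by about 0.4 pixel (roughly 1 mm), but a fixed ring differed by 0.3 pixel too. So it shows no clear shift, but cannot rule out a very small one.
- **Other things on the bench:** I steered clear of them and saw no contact, but did not check each one for movement at the end.

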